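# Clamp the wooden scraper on the measuring board

### The arm

A 6-joint arm with a two-finger parallel gripper is mounted at the origin on the work surface; the furniture and walls round the work are solid. World frame = base frame: x ahead of the robot, y to its left, z up, the work surface at z = 0. Lengths are in m, angles in degrees, forces in N, time in s.
With the tool pointing down it reaches from about 0.4 to 0.825 m from the base axis. Payload 7 kg.
Tool frame: the origin (TCP) lies midway between the tips of the shut fingers; the grasp point (between the pads) lies ctrl.tcp_to_grasp behind it (ctrl.tcp_to_grasp is the distance from the TCP to the grasp point, in m); z points along the fingers, y is the line along which they close (so a half turn about z gives the same grasp; the last joint's range is limited). The gripper opens to 88 mm and grips with 3 to 60 N. Pads are 19 mm wide; open, the fingers measure 130 mm over their backs; the gripper's body (78 mm by 193 mm) begins 47 mm behind the grasp point.
Start: joints at [-52.191, 20.546, 0.682, 0, -70.136, -16.507], TCP at [0.245, -0.629, 0.227] pointing down, gripper open.
Joint ranges: [-176.03, 176.03], [-82.01, 121.73], [-58.28, 71.71], [-173.87, 95.51], [-174.79, -0.11], [-173.66, 173.66]. Speed limits (degrees/s): [136.94, 136.94, 172.46, 180, 180, 180].

### API

Orientations are given as [roll, pitch, yaw] about the fixed x, y, z axes, in that order (R = Rz(yaw) Ry(pitch) Rx(roll)).
In Python, from plant import ctrl, imaging, close_job gives the robot as it stands.
- The arm moves only by the shell command python3 -m crank 'ROWS'. ROWS is JSON, a list of rows, each a list of 3 entries, a list of its own where there are three numbers: the shift along the world's x, y, z in m, then the turn, a rotation vector about the world's x, y, z in degrees, then the opening, from -1 (shut) to 1 (fully open), so that 0 is half open. A call has 1 to 12 rows; each row shifts and turns the commanded pose from where the row before left it; what a row does not reach is not made up. A row lasts 1/10 s, in which the tool goes at most 50 mm and 8.59 degrees, less where a joint would pass 70% of its speed; a pose out of reach is approached as far as the arm can. A call is refused whole if a number of a shift passes 0.05 or a number of a turn 8.59, either way. A call with a gripper value outside its range is refused whole. The fingers move at their own pace and stop on an object; the grip force is fixed at half the most. Time passes only in rows, so rows that do not move let the fingers close. It gives the time, the measured TCP pose, the force, the opening and the grip force at its end, in the units of the state.
- ctrl.get_obs(): the state, without advancing time (a new reading comes with each control period).
- imaging.snapshot(name): name is "scene" or "top" or "wrist"; returns (picture, depth): 480x640x3 uint8, blue, green, red; 480x640 float32, m along the optical axis (not along the pixel's ray), 0 where there is no reading.
- imaging.camera_model(name): a dict with "mtx" (3x3 intrinsics, pixels), "R" (3x3) and "t" (3): a world point X has camera coordinates R X + t. Camera axes: x right, y down, z forward; pixel columns grow to the right and rows downward; lengths in m; the calibration is good to about 2 mm. A picture is of the moment at which its call begins: read the wrist's pose just before it. camera_model takes no time and is no camera call; for the wrist camera it gives the pose at the moment of the call.
- close_job(): hands the job in; it is judged then, once.
The state is a dict: "clock": time; "joint_pos": joint angles; "qvel": joint speeds; "tau": joint torques, N m; "tool_pos": TCP position; "orientation": TCP orientation; "force": force on the tool from outside, world axes, zero at the start; "moment": the same for the moment, N m; "opening": finger opening in m; "gripper_force": force on a finger pad.
Only numpy, scipy, OpenCV 4.12 (cv2) and the standard library are available. Lean on these libraries where they do the work, as an engineer would, in place of code of your own. Each camera call takes 0.05 s, during which the arm holds its last target. There are 200 camera calls.

### The job

Take the wooden scraper out of its holder by the end that sticks out, lay it flat on the worktop and let go, then take it again by its middle, lay it in the trough of the measuring board and let go. Then hold the red release button down while you push the locked slide along towards the end stop, until the scraper is pinched between stop and slide and the slide's sprung steel face is pressed about half-way in, and let the button up so that the slide locks there. Do not drive the sprung face hard home, and leave the other things on the worktop where they are.

Things in the scene. Friction and masses are not known exactly. Their poses are not given: they have to be found in the camera images.
- scraper_mid (a point): Centre (half-way up) of the loose wooden scraper, a light flat bar 162 long, 16 wide, 9 mm thick, 20 g. Its y axis runs along its length, x across its width, z up. It starts in the holder, its underside 6 mm above the worktop.
- holder: Fixed open-topped wooden holder 125 x 64 x 32 mm; origin at the centre of its underside. Its x axis runs along its channel; the channel is 24 mm wide between 10 mm walls that rise to 32 mm, so that fingers do not fit in beside the scraper. About 46 mm of the scraper stand out of the open end, at -x.
- board: Fixed plywood measuring board, 400 x 84 x 12 mm, from x = -145 to +255 mm in its own frame; origin on its underside below the middle of the finger gap. A trough runs along its x axis at y = 0. A steel end stop, 40 mm high, stands in it at the -x end, its face anywhere from x = -90 to -115 mm: that is not given and is found by touch, by pushing the scraper against it. The slide comes from +x.
- trough_mid (a point): Middle of the trough's floor, 12 mm above the worktop, at x = 0, y = 0 of the board; axes as the board's. The trough is 22 mm wide between aluminium walls 8 mm thick that rise 20 mm above the floor. The walls leave a gap for fingers from x = -35 to +35 mm (elsewhere is no room for them): lay the scraper in with its middle near x = 0, its length along x, either way round.
- slide (a joint): Travel in m of the grey slide along the trough, 0 to 0.15, growing towards the end stop (-x of the board). It starts at 0 to 0.05. At value q the sprung face, when out, stands at x = 165 mm - q. With the button up a toothed catch locks it (25 N does not move it); with it down it runs with 1 N of friction. The catch bites in 3 mm steps: when let up, the slide may spring back by up to 3 mm.
- release_button (a joint): Depth in m to which the red release button on top of the slide is pressed, 0 (up) to 0.006 (down). Its spring takes about 3 N before it begins to move and 6 N when fully down; the catch is free once it is down by 2.5 mm, and bites again when it comes up.
- button_top (a point): Middle of the top of the red button, 64 mm above the worktop when up; axes as the board's (z up). The button, 32 mm (x) by 30 mm (y), is pressed straight down, for instance with shut fingers. Towards the end stop (-x) a grey shoulder of the slide rises 10 mm above it, its face 22 mm from this point; a finger holding the button down pushes the slide by it or by friction on the button.
- jaw_face: Steel sprung face of the slide, 20 mm wide, 17 mm high, in the trough; origin on the trough floor below its front (-x) surface, axes as the board's. It gives way towards the slide against a spring: 1 N to begin, 0.5 N per mm, 12 mm of travel (7 N at its end), so half-way in is 4 N. The gap between its back and the grey slide shows it: 12 mm when out.
- film_can: Bystander: small white canister with grey cap, 34 mm wide, 51 mm high; origin at the centre of its underside. Leave alone.
- tape_roll: Bystander: roll of tape lying flat, 119 mm wide, 25 mm high; origin at the centre of its underside. Leave alone.

How it is judged:
By the outcome, as a careful person would: the job done as asked, in the order asked, and still so for the second after the job is handed in, with the robot touching nothing.
It also fails if it takes over 72 s, if anything falls off the work surface, if the arm or the gripper's body presses on something with over 40 N, if the wrist force passes 120 N, or if a joint passes its speed limit or range.

## Working session

There is one attempt and no reset: what is moved stays moved. The work goes in short steps, Python scripts to look and compute and a shell command to move; the robot and the scene stay as the last step left them, time stands still between calls to the robot, and variables do not carry over. Pictures are saved under pics/ and viewed, at most 10 in all, crops included, and the job is handed in when it is done.

```bash
ls; mkdir -p pics; cat > h.py <<'E'
import numpy as np,cv2
from plant import ctrl,imaging,close_job
def shot(n):
    m=imaging.camera_model(n); p,d=imaging.snapshot(n); return p,d,m
def pts(d,m):
    K=m["mtx"];v,u=np.indices(d.shape)
    c=np.stack([(u-K[0][2])/K[0][0]*d,(v-K[1][2])/K[1][1]*d,d],-1)
    return (c-np.array(m["t"]).ravel())@np.array(m["R"])
def ray(m,u,v,z):
    R=np.array(m["R"]);t=np.array(m["t"]).ravel();C=-R.T@t
    r=R.T@np.linalg.inv(m["mtx"])@[u,v,1]; return C+r*(z-C[2])/r[2]
E
python3 - <<'E'
from h import *
print(ctrl.get_obs(),ctrl.tcp_to_grasp)
for n in("top","scene"):
    p,d,m=shot(n);cv2.imwrite(f"pics/{n}0.png",p);np.savez(f"{n}0.npz",p=p,d=d,**m)
    print(n,-np.array(m["R"]).T@np.array(m["t"]).ravel(), (d>0).mean())
E
```

```text
pics
{'clock': 0.0, 'joint_pos': array([-5.21887697e+01,  2.05886385e+01,  6.33128318e-01, -2.08698059e-02,
       -7.01381880e+01, -1.65066827e+01]), 'qvel': array([-0.00954892,  0.11208074,  0.00421549, -0.08251667, -0.02410122,
        0.07844499]), 'tau': array([-3.02793469e-04, -5.82718313e+01,  2.93053383e+01,  6.99729905e+00,
        6.70801266e-03, -1.37453117e-04]), 'tool_pos': array([ 0.24502772, -0.62840458,  0.22564702]), 'orientation': array([ 1.79904589e+02, -7.81428923e-03, -1.58702553e+02]), 'force': array([ 0.09725634, -0.78659469,  0.62104678]), 'moment': array([ 0.00644881, -0.03198649, -0.00633102]), 'gripper_force': 0.0, 'opening': 0.087940658279998} 0.0188
top [0.35807397 0.03547785 1.31518966] 0.996083984375
scene [-0.02123204  0.47063529  0.78897091] 0.9960319010416666
```

View pics/top0.png

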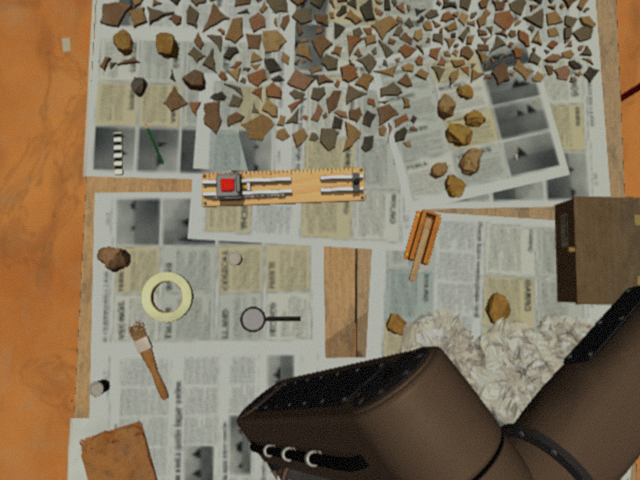

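View pics/scene0.png

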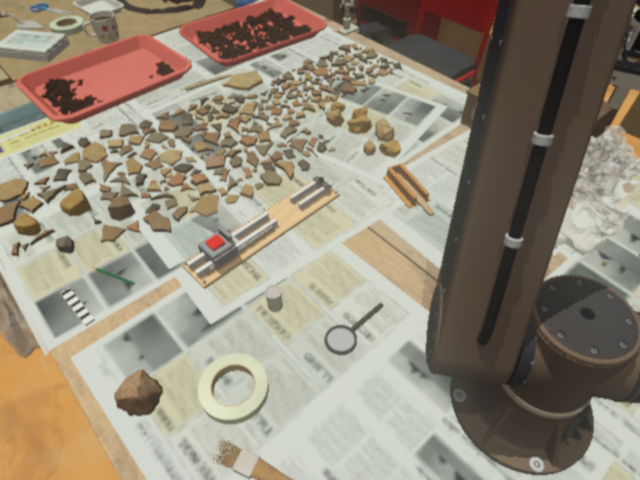

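The top view shows the board from (202,190) to (366,185) with the red button at (228,185). The holder is at (424,232), with the scraper's free end at (413,277). The can is at (235,258) and the tape at (167,296).

```bash
python3 - <<'E'
from h import *
a=np.load("top0.npz");p=a["p"];d=a["d"];P=pts(d,a);hsv=cv2.cvtColor(p,cv2.COLOR_BGR2HSV)
r=lambda u,v,z:print((u,v),ray(a,u,v,z).round(4))
red=((hsv[...,0]<6)|(hsv[...,0]>174))&(hsv[...,1]>170)&(hsv[...,2]>120)
red[:, :200]=0;red[:,260:]=0;red[:150]=0;red[220:]=0
v,u=np.nonzero(red);print(len(u));r(u.mean(),v.mean(),.064)
# board and holder by height and colour
def reg(u0,u1,v0,v1,z0,z1,sat):
    m=np.zeros(d.shape,np.uint8);s=np.s_[v0:v1,u0:u1]
    m[s]=((P[s][...,2]>z0)&(P[s][...,2]<z1)&(hsv[s][...,1]>sat))*255
    X=P[m>0];rc=cv2.minAreaRect((X[:,:2]*1000).astype(np.float32));print(len(X),rc,cv2.boxPoints(rc).round(0).tolist(),X[:,2].mean())
reg(190,380,155,220,.006,.1,0)
reg(395,450,200,290,.006,.06,60)
reg(395,450,200,290,.022,.05,60)
reg(400,425,262,290,.006,.025,60)
r(413,277,.0105)
print(ctrl.get_obs()["clock"])
big=np.hstack([cv2.resize(p[150:220,190:380],None,fx=2.9,fy=2.9*1,interpolation=2),]);b2=cv2.resize(p[200:290,390:460],None,fx=3,fy=3,interpolation=2)
c=np.zeros((480,560,3),np.uint8);c[:big.shape[0],:big.shape[1]]=big[:,:560];c[205:205+b2.shape[0],:b2.shape[1]]=b2;cv2.imwrite("pics/c1.png",c)
E
```

```text
153
(np.float64(226.96732026143792), np.float64(184.3921568627451)) [0.6041 0.2121 0.064 ]
5462 ((612.0013427734375, 79.23785400390625), (158.8180389404297, 460.4037780761719), 0.35871604084968567) [[531.0, 309.0], [534.0, -151.0], [693.0, -150.0], [690.0, 310.0]] 0.020670022590055077
1204 ((476.1145935058594, -254.63784790039062), (63.43392562866211, 185.26211547851562), 73.98859405517578) [[378.0, -260.0], [556.0, -311.0], [574.0, -250.0], [396.0, -199.0]] 0.01983247388993054
503 ((492.0027770996094, -260.0403747558594), (45.0399169921875, 125.18962860107422), 74.16819763183594) [[426.0, -265.0], [546.0, -299.0], [558.0, -255.0], [438.0, -221.0]] 0.030518441926675976
134 ((410.8780517578125, -238.73439025878906), (21.010156631469727, 50.74639129638672), 64.51354217529297) [[383.0, -237.0], [429.0, -259.0], [438.0, -240.0], [392.0, -218.0]] 0.013147911055678693
(413, 277) [ 0.3939 -0.2354  0.0105]
0.1
```

View pics/c1.png

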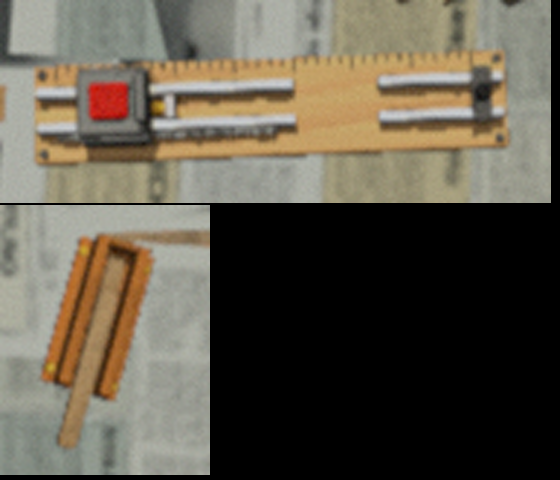

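The crop shows the stop at the board's right end, so board -x is about world -y. The slide is at the left, and the scraper runs from (118,255) down to (67,445).

```bash
python3 - <<'E'
from h import *
a=np.load("top0.npz");b=np.load("scene0.npz")
r=lambda n,u,v,z:print(n,(ray(a,u,v,z)*1000).round(0))
f=lambda U,V:(190+U/2.9,150+V/2.9)
g=lambda U,V:(390+U/3,200+(V-205)/3)
for n,q in(("bl",(37,163)),("br",(507,147)),("tl",(37,68)),("tr",(503,50))): r(n,*f(*q),.012)
r("face stop",*f(470,98),.052); r("jaw",*f(163,104),.029)
r("scr tip",*g(67,445),.015);r("scr far",*g(118,255),.015)
for q in((85,240),(150,252),(44,380),(113,398)): r("hold",*g(*q),.032)
r("spot",320,270,0);r("spot",345,258,0);r("can",235,258,.05);r("mag",253,319,0);r("wood",347,300,0)
P=pts(a["d"],a)
for u,v in((320,250),(347,300),(300,265),(380,260),(270,319),(253,319),(235,262),(228,185)):print(u,v,P[v,u].round(3))
E
```

```text
bl [560. 277.  12.]
br [ 579. -118.   12.]
tl [641. 279.  12.]
tr [ 662. -114.   12.]
face stop [612. -83.  52.]
jaw [608. 171.  29.]
scr tip [ 387. -233.   15.]
scr far [ 541. -275.   15.]
hold [ 551. -245.   32.]
hold [ 542. -297.   32.]
hold [ 438. -211.   32.]
hold [ 424. -266.   32.]
spot [409. -10.   0.]
spot [439. -71.   0.]
can [432. 191.  50.]
mag [289. 150.   0.]
wood [337. -77.   0.]
320 250 [ 0.458 -0.01  -0.003]
347 300 [ 0.337 -0.077 -0.002]
300 265 [0.42  0.038 0.001]
380 260 [ 0.435 -0.157 -0.002]
270 319 [0.29  0.109 0.011]
253 319 [0.289 0.149 0.008]
235 262 [0.423 0.191 0.043]
228 185 [0.603 0.21  0.063]
```

```bash
python3 -m crank '[[[0,0.05,0],[0,0,0],1],[[0,0.05,0],[0,0,-4],1],[[0.02,0.05,0],[0,0,-4],1],[[0.02,0.045,0],[0,0,-4],1],[[0.02,0.045,0],[0,0,-4],1],[[0.02,0.04,-0.02],[0,0,-4],1],[[0.02,0.04,-0.02],[0,0,-4],0.3],[[0.02,0.03,-0.02],[0,0,-4],0.3],[[0.02,0.02,-0.02],[0,0,-4],0.3],[[0.025,0.02,-0.01],[0,0,-4],0.3],[[0,0,0],[0,0,-0.5],0.3],[[0,0,0],[0,0,0],0.3]]'
python3 - <<'E'
from h import *
o=ctrl.get_obs();p,d,m=shot("wrist");cv2.imwrite("pics/w1.png",p);np.savez("w1.npz",p=p,d=d,**m);print(o["tool_pos"],o["orientation"],o["opening"],o["force"],o["joint_pos"])
E
```

```text
clock: 1.3
tool_pos: [0.4088, -0.2419, 0.136]
orientation: [-180.0, -0.1, 164.9]
force: [-0.6, -0.0, -0.3]
opening: 0.057
gripper_force: 0.0
[ 0.40877486 -0.24185634  0.13604961] [-1.79991836e+02 -8.44798239e-02  1.64908587e+02] 0.05696680992851164 [-0.64538685 -0.00352411 -0.31717786] [-6.79756616e+00  6.44314933e+00 -3.10996062e+01 -5.17418892e-03
 -5.25420185e+01 -9.82906908e+01]
```

View pics/w1.png

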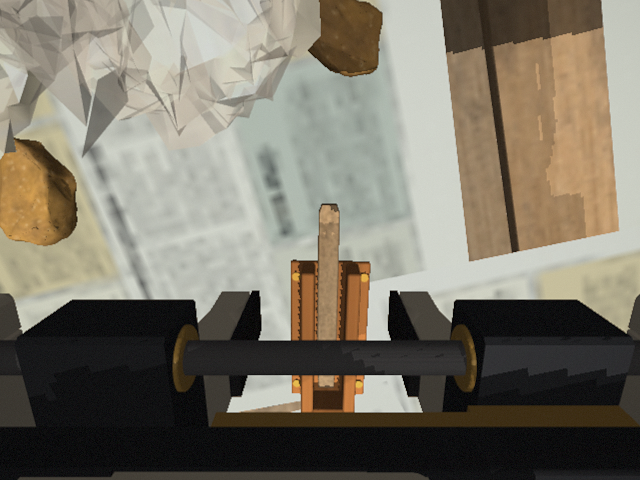

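The wrist view shows the scraper along the image's vertical. Its tip is at (329,205), it leaves the holder at about row 262, and it is nearly centred between the fingers.

```bash
python3 - <<'E'
from h import *
a=np.load("w1.npz")
for n,u,v,z in(("tip",329,206,.015),("mid",329,235,.015),("exit",328,262,.015),("far",327,385,.015),("hL",291,262,.032),("hR",370,262,.032)):print(n,(ray(a,u,v,z)*1000).round(1))
E
```

```text
tip [ 387.8 -232.3   15. ]
mid [ 409.1 -237.9   15. ]
exit [ 429.7 -244.2   15. ]
far [ 536.4 -273.6   15. ]
hL [ 416.8 -268.5   32. ]
hR [ 431.6 -213.7   32. ]
```

```bash
python3 -m crank '[[[-0.002,0.0045,-0.04],[0,0,0],0.3],[[0,0,-0.04],[0,0,0],0.3],[[0,0,-0.035],[0,0,0],0.3],[[0,0,-0.017],[0,0,0],0.3],[[0,0,0],[0,0,0],0.3],[[0,0,0],[0,0,0],-1],[[0,0,0],[0,0,0],-1],[[0,0,0],[0,0,0],-1],[[0,0,0],[0,0,0],-1],[[0,0,0],[0,0,0],-1]]'
```

```text
clock: 2.35
tool_pos: [0.4071, -0.238, 0.0052]
orientation: [180.0, 0.1, 164.8]
force: [-0.5, 0.8, 0.0]
opening: 0.0222
gripper_force: 0.0
```

```bash
python3 -m crank '[[[0,0,0],[0,0,0],-1],[[0,0,0],[0,0,0],-1],[[0,0,0],[0,0,0],-1],[[0,0,0],[0,0,0],-1]]'; python3 -m crank '[[[0,0,0.015],[0,0,0],-1],[[0,0,0.03],[0,0,0],-1],[[0,0,0.04],[0,0,0],-1],[[0,0,0.01],[0,0,0],-1],[[0,0,0],[0,0,0],-1]]'
python3 - <<'E'
from h import *
o=ctrl.get_obs();p,d,m=shot("wrist");cv2.imwrite("pics/w2.png",p);np.savez("w2.npz",p=p,d=d,**m);print(o["tool_pos"],o["orientation"])
E
```

```text
clock: 2.75
tool_pos: [0.4069, -0.2379, 0.0047]
orientation: [-180.0, 0.0, 164.8]
force: [0.2, 1.4, 2.7]
opening: 0.0155
gripper_force: 30.0
clock: 3.25
tool_pos: [0.4079, -0.2381, 0.1011]
orientation: [180.0, 0.2, 164.8]
force: [-0.3, -0.6, 0.1]
opening: 0.0152
gripper_force: 30.0
[ 0.40789973 -0.23808522  0.10114129] [179.96800081   0.22119388 164.80628743]
```

View pics/w2.png

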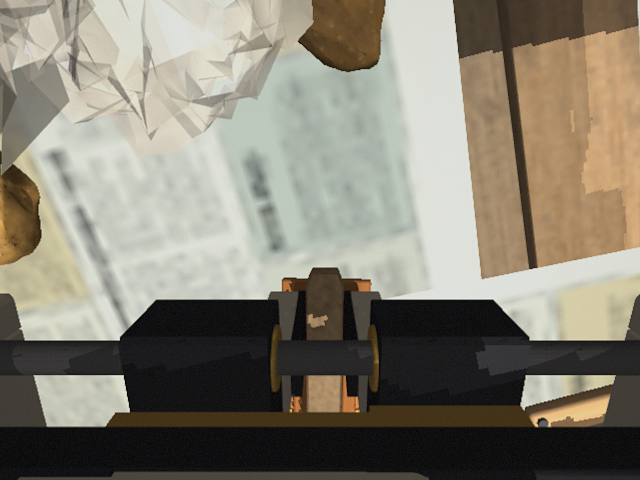

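The scraper is held at its end, lifted clear of the holder. It is between the fingers at about (325,270-410).

```bash
python3 -m crank '[[[0.005,0.02,0.01],[0,0,8.3],-1],[[0.005,0.02,0],[0,0,8.3],-1],[[0.005,0.02,0],[0,0,8.3],-1],[[0.005,0.02,0],[0,0,8.3],-1],[[0.005,0.02,0],[0,0,8.3],-1],[[0.005,0.02,0],[0,0,8.3],-1],[[0.005,0.02,0],[0,0,8.3],-1],[[0.005,0.02,0],[0,0,8.3],-1],[[0.005,0.018,0],[0,0,8.3],-1],[[0.005,0,0],[0,0,8.3],-1],[[0.005,0,0],[0,0,8.3],-1],[[0,0,0],[0,0,8.3],-1]]'; python3 -m crank '[[[0,0,0],[0,0,8.4],-1],[[0,0,-0.03],[0,0,0],-1],[[0,0,-0.03],[0,0,0],-1],[[0,0,-0.03],[0,0,0],-1],[[0,0,0],[0,0,0],-1]]'
python3 - <<'E'
from h import *
o=ctrl.get_obs();print(o["tool_pos"],o["orientation"],o["joint_pos"],o["force"],o["moment"])
p,d,m=shot("scene");cv2.imwrite("pics/s1.png",p)
E
```

```text
clock: 4.5
tool_pos: [0.4612, -0.0598, 0.1076]
orientation: [179.8, -0.1, -95.2]
force: [-0.2, -0.7, -0.4]
opening: 0.0154
gripper_force: 30.0
clock: 5.0
tool_pos: [0.4576, -0.061, 0.0151]
orientation: [179.4, -0.1, -87.3]
force: [-0.8, -0.1, 0.5]
opening: 0.0156
gripper_force: 30.0
[ 0.45759265 -0.06095564  0.01508047] [ 1.79443791e+02 -9.80309495e-02 -8.72598328e+01] [ 16.92472296  15.87200506 -40.10213853  -0.07267562 -34.58915054
 -14.12499902] [-0.79589333 -0.09228959  0.49396452] [-0.09377335  0.24620618  0.01195655]
```

View pics/s1.png

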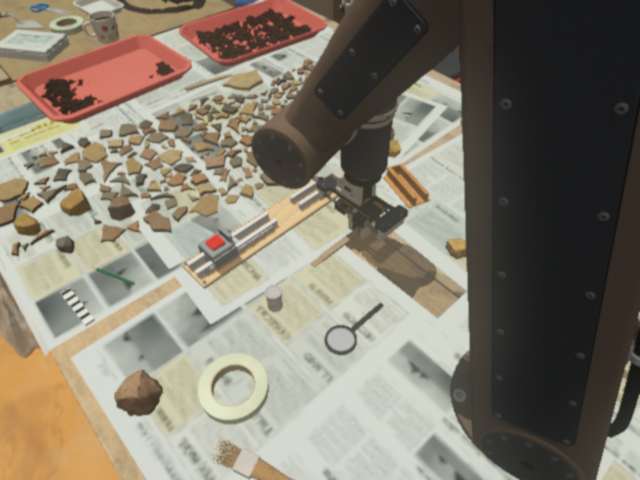

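The scene view shows the scraper held over clear paper near (335,250), pointing +y, away from the can and magnifier. I'm lowering it until it touches.

```bash
python3 -m crank '[[[0,0,-0.008],[0,0,0],-1],[[0,0,-0.005],[0,0,0],-1],[[0,0,-0.002],[0,0,0],-1],[[0,0,0],[0,0,0],-1]]'
```

```text
clock: 5.45
tool_pos: [0.4619, -0.0599, 0.0048]
orientation: [-180.0, 0.0, -87.2]
force: [-0.2, -0.4, 0.1]
opening: 0.0155
gripper_force: 30.0
```

```bash
python3 -m crank '[[[0,0,-0.003],[0,0,0],-1],[[0,0,-0.001],[0,0,0],-1],[[0,0,0],[0,0,0],-1]]'
```

```text
clock: 5.75
tool_pos: [0.4618, -0.0599, 0.0006]
orientation: [-180.0, 0.0, -87.2]
force: [0.2, 0.2, -0.5]
opening: 0.0152
gripper_force: 30.0
```

```bash
python3 -m crank '[[[0,0,0],[0,0,0],0.2],[[0,0,0],[0,0,0],0.2],[[0,0,0],[0,0,0],0.2],[[0,0,0],[0,0,0],0.2],[[0,0,0.03],[0,0,0],0.2],[[0,0,0.05],[0,0,0],0.2],[[0,0.03,0.05],[0,0,0],0.2],[[0,0.03,0.01],[0,0,0],0.2],[[0,0,0],[0,0,0],0.2],[[0,0,0],[0,0,0],0.2]]'
python3 - <<'E'
from h import *
o=ctrl.get_obs();p,d,m=shot("wrist");cv2.imwrite("pics/w3.png",p);np.savez("w3.npz",p=p,d=d,**m);print(o["tool_pos"],o["orientation"])
E
```

```text
clock: 6.75
tool_pos: [0.4616, -0.0037, 0.1337]
orientation: [-180.0, 0.0, -87.1]
force: [-0.1, 0.5, -0.4]
opening: 0.0526
gripper_force: 0.0
[ 0.46161578 -0.00372492  0.13367837] [-1.79961742e+02  2.92143581e-02 -8.71204054e+01]
```

View pics/w3.png

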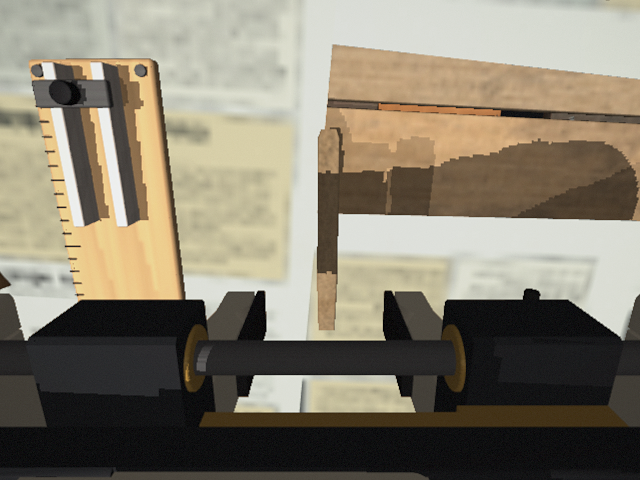

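The wrist view shows the scraper lying flat from (330,129) to (327,329). The board's -x end is at the upper left, with corners (28,60) and (157,60), the stop bar at (75,93) and the trough walls in view.

```bash
python3 - <<'E'
from h import *
a=np.load("w3.npz")
R=lambda n,u,v,z:print(n,(ray(a,u,v,z)*1000).round(1))
R("s1",330,130,.009);R("s2",327,329,.009)
R("bL",28,60,.012);R("bR",157,60,.012);R("bR2",184,298,.012)
# inner wall tops (z .032): right edge of left wall and left edge of right wall
R("wLtop",57,65,.032);R("wRtop",91,65,.032);R("wLend",97,222,.032);R("wRend",117,226,.032)
R("wRend_out",139,222,.032);R("wLend_out",75,226,.032)
E
```

```text
s1 [462.  -79.9   9. ]
s2 [455.9  76.5   9. ]
bL [ 663.3 -114.2   12. ]
bR [ 578.4 -118.4   12. ]
bR2 [570.3  53.   12. ]
wLtop [ 631.9 -110.1   32. ]
wRtop [ 611.  -111.1   32. ]
wLend [619.6 -11.3  32. ]
wRend [606.1  -9.1  32. ]
wRend_out [590.6 -12.8  32. ]
wLend_out [635.1  -7.7  32. ]
```

```bash
python3 -m crank '[[[-0.0025,0.002,-0.04],[0,0,0],0.2],[[0,0,-0.04],[0,0,0],0.2],[[0,0,-0.03],[0,0,0],0.2],[[0,0,-0.012],[0,0,0],0.2],[[0,0,0],[0,0,0],0.2],[[0,0,0],[0,0,0],0.2]]'
```

```text
clock: 7.4
tool_pos: [0.4589, -0.0029, 0.011]
orientation: [179.9, -0.0, -87.2]
force: [0.7, -0.4, 1.0]
opening: 0.053
gripper_force: 0.0
```

```bash
python3 -m crank '[[[0,0.001,-0.008],[0,0,0],0.2],[[0,0,-0.001],[0,0,0],-1],[[0,0,0],[0,0,0],-1],[[0,0,0],[0,0,0],-1],[[0,0,0],[0,0,0],-1],[[0,0,0],[0,0,0],-1],[[0,0,0],[0,0,0],-1],[[0,0,0],[0,0,0],-1],[[0,0,0],[0,0,0],-1]]'; python3 -m crank '[[[0,0,0.03],[0,0,0],-1],[[0,0,0.04],[0,0,0],-1],[[0.04,0.006,0.01],[0,0,0],-1],[[0.04,0.006,0],[0,0,0],-1],[[0.04,0.006,0],[0,0,0],-1],[[0.034,0.01,0],[0,0,0],-1],[[0,0,0],[0,0,0],-1],[[0,0,0],[0,0,0],-1]]'
python3 - <<'E'
from h import *
o=ctrl.get_obs();p,d,m=shot("wrist");cv2.imwrite("pics/w4.png",p);np.savez("w4.npz",p=p,d=d,**m);print(o["tool_pos"],o["orientation"])
E
```

```text
clock: 8.3
tool_pos: [0.4594, -0.0011, 0.0026]
orientation: [-180.0, 0.0, -87.2]
force: [-1.2, 1.2, 4.7]
opening: 0.0152
gripper_force: 30.0
clock: 9.1
tool_pos: [0.6131, 0.0267, 0.0813]
orientation: [179.9, -0.0, -87.2]
force: [-0.1, -1.3, -1.1]
opening: 0.0154
gripper_force: 30.0
[0.61305713 0.02673339 0.08125281] [ 1.79893965e+02 -1.62779148e-02 -8.72244182e+01]
```

View pics/w4.png

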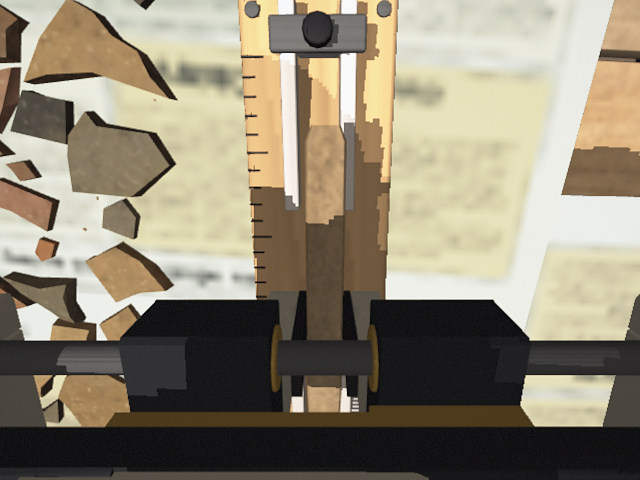

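The wrist view shows the scraper end at (325,127) above the trough, between the left wall (285-299) and the right wall (344-354). The stop is at (318,35). I'll measure the board's edges for the centreline.

```bash
python3 - <<'E'
from h import *
a=np.load("w4.npz");p=a["p"];d=a["d"];P=pts(d,a)
Z=P[...,2]
def runs(mask):
    i=np.nonzero(mask)[0];return [(s[0],s[-1]) for s in np.split(i,np.nonzero(np.diff(i)>2)[0]+1) if len(s)>3]
for v in(70,90,110,160,180,200,240,270):
    b=runs((Z[v]>.006)&(Z[v]<.02)&(np.arange(640)>225)&(np.arange(640)<410)); w=runs((Z[v]>.025)&(Z[v]<.04)&(np.arange(640)>225)&(np.arange(640)<410)); s=runs((Z[v]>.07)&(Z[v]<.1)&(np.arange(640)>225)&(np.arange(640)<410))
    o=[v]
    for n,rr,z in(("b",b,.012),("w",w,.032),("s",s,.0877)):
        if rr: o.append((n,rr,[ [tuple((ray(a,u,v,z)[:2]*1000).round(1)) for u in (r[0]-.5,r[1]+.5)] for r in rr]))
    print(*o)
print(ray(a,325,127,.0877))
E
```

```text
70 ('b', [(np.int64(242), np.int64(279)), (np.int64(298), np.int64(339)), (np.int64(357), np.int64(395))], [[(np.float64(663.2), np.float64(-78.9)), (np.float64(642.7), np.float64(-79.9))], [(np.float64(633.1), np.float64(-80.4)), (np.float64(610.4), np.float64(-81.5))], [(np.float64(601.2), np.float64(-81.9)), (np.float64(580.2), np.float64(-82.9))]]) ('w', [(np.int64(280), np.int64(296)), (np.int64(340), np.int64(356))], [[(np.float64(640.6), np.float64(-77.5)), (np.float64(632.2), np.float64(-77.9))], [(np.float64(611.1), np.float64(-78.9)), (np.float64(602.7), np.float64(-79.3))]])
90 ('b', [(np.int64(244), np.int64(280)), (np.int64(298), np.int64(339)), (np.int64(357), np.int64(394))], [[(np.float64(662.3), np.float64(-68.9)), (np.float64(642.1), np.float64(-69.9))], [(np.float64(632.8), np.float64(-70.3)), (np.float64(609.8), np.float64(-71.4))], [(np.float64(600.5), np.float64(-71.9)), (np.float64(579.7), np.float64(-72.9))]]) ('w', [(np.int64(281), np.int64(297)), (np.int64(340), np.int64(356))], [[(np.float64(639.9), np.float64(-68.4)), (np.float64(631.5), np.float64(-68.8))
[... 2885 characters left out ...]
5), np.int64(387))], [[(np.float64(657.9), np.float64(16.6)), (np.float64(625.5), np.float64(15.1))], [(np.float64(601.6), np.float64(13.9)), (np.float64(575.3), np.float64(12.7))]]) ('s', [(np.int64(306), np.int64(344))], [[(np.float64(622.9), np.float64(-7.5)), (np.float64(607.0), np.float64(-8.3))]])
270 ('b', [(np.int64(255), np.int64(305)), (np.int64(344), np.int64(386))], [[(np.float64(656.8), np.float64(36.2)), (np.float64(624.8), np.float64(34.7))], [(np.float64(601.0), np.float64(33.6)), (np.float64(574.1), np.float64(32.3))]]) ('s', [(np.int64(306), np.int64(343))], [[(np.float64(622.5), np.float64(5.5)), (np.float64(606.6), np.float64(4.8))]])
[ 0.61712498 -0.05203913  0.0877    ]
```

```bash
python3 -m crank '[[[0.002,0,-0.02],[0,0,0.7],-1],[[0,0,-0.018],[0,0,0],-1],[[0,0,0],[0,0,0],-1],[[0,0,0],[0,0,0],-1],[[0,0,0],[0,0,0],-1]]'
cat > look.py <<'E'
from h import *
import sys
zs=float(sys.argv[1])
o=ctrl.get_obs();p,d,a=shot("wrist");np.savez("w5.npz",p=p,d=d,**a);print(o["tool_pos"],o["orientation"])
Z=pts(d,a)[...,2];U=np.arange(640);w=(U>200)&(U<450)
def fit(z0,z1,z,full,v0,v1):
    L=[]
    for v in range(v0,v1,5):
        i=np.nonzero((Z[v]>z0)&(Z[v]<z1)&w)[0]
        if len(i)<10: continue
        A=ray(a,i[0]-.5,v,z);B=ray(a,i[-1]+.5,v,z)
        if abs(np.hypot(*(A-B)[:2])-full)<.004:L.append((A+B)/2)
    L=np.array(L)
    if len(L)<3: return None
    k=np.polyfit(L[:,1],L[:,0],1);return len(L),k[0].round(4),(np.polyval(k,[-.04,.027])*1000).round(1),L[:,1].min().round(3),L[:,1].max().round(3)
print("board",fit(.006,.036,.012,.084,40,290));print("walls",fit(.025,.038,.032,.038,40,290));print("scr",fit(zs-.006,zs+.006,zs,.016,40,290))
E
python3 look.py .050
```

```text
clock: 9.65
tool_pos: [0.6156, 0.0269, 0.0457]
orientation: [-179.9, 0.0, -86.5]
force: [0.4, -0.3, -0.3]
opening: 0.0152
gripper_force: 30.0
[0.61561179 0.0268757  0.04568265] [-1.79915761e+02  1.12498525e-02 -8.64823437e+01]
board (50, np.float64(-0.0538), array([619.6, 616. ]), np.float64(-0.089), np.float64(0.029))
walls (38, np.float64(-0.0533), array([619.6, 616. ]), np.float64(-0.085), np.float64(-0.009))
scr (32, np.float64(-0.0568), array([619.8, 616. ]), np.float64(-0.051), np.float64(0.013))
```

```bash
python3 -m crank '[[[0,0,-0.015],[0,0,0],-1],[[0,0,-0.01],[0,0,0],-1],[[0,0,-0.002],[0,0,0],-1],[[0,0,0],[0,0,0],-1],[[0,0,0],[0,0,0],-1]]'
```

```text
clock: 10.2
tool_pos: [0.6156, 0.0268, 0.0179]
orientation: [-180.0, -0.0, -86.5]
force: [0.3, -0.2, -0.1]
opening: 0.0152
gripper_force: 30.0
```

```bash
python3 -m crank '[[[0,0,-0.0025],[0,0,0],-1],[[0,0,-0.0005],[0,0,0],-1],[[0,0,0],[0,0,0],-0.2],[[0,0,0],[0,0,0],-0.2],[[0,0,0],[0,0,0],-0.2],[[0,0,0],[0,0,0],-0.2]]'; python3 -m crank '[[[0,0,0.03],[0,0,0],-0.2],[[0,0,0.04],[0,0,0],-1],[[0,-0.03,0.03],[0,0,0],-1],[[0,-0.03,0],[0,0,0],-1],[[0,0,0],[0,0,0],-1],[[0,0,0],[0,0,0],-1]]'
python3 - <<'E'
from h import *
for n in("top","wrist"):
    p,d,m=shot(n);np.savez(f"{n}1.npz",p=p,d=d,**m)
    if n=="top":A=p
    else:B=p
A=cv2.resize(A[150:230,190:390],None,fx=3,fy=3,interpolation=2)
B=cv2.resize(B,None,fx=.5,fy=.5);c=np.zeros((490,600,3),np.uint8);c[:240]=A;c[245:485,:320]=B;cv2.imwrite("pics/c2.png",c)
E
```

```text
clock: 10.8
tool_pos: [0.6153, 0.0268, 0.0144]
orientation: [180.0, -0.0, -86.5]
force: [0.9, 0.0, -0.3]
opening: 0.0346
gripper_force: 0.0
clock: 11.4
tool_pos: [0.6151, -0.0339, 0.1145]
orientation: [-180.0, 0.0, -86.6]
force: [0.3, -0.1, 0.3]
opening: 0.0025
gripper_force: 0.0
```

View pics/c2.png

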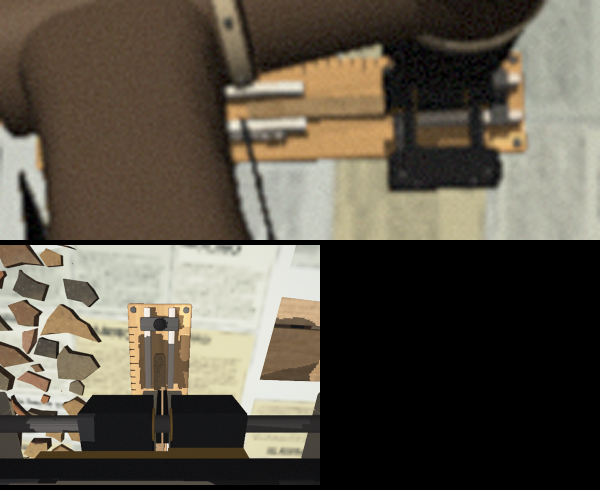

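The crop shows the scraper lying between the trough walls with the fingers lifted clear. Next I go past the button and look at it from close by.

```bash
python3 -m crank '[[[-0.001,0.04,0.02],[0,0,0],-1],[[-0.002,0.05,0.01],[0,0,0],-1],[[-0.002,0.05,0],[0,0,0],-1],[[-0.003,0.05,0],[0,0,0],-1],[[-0.003,0.05,0],[0,0,0],-1],[[-0.003,0.05,0],[0,0,0],-1],[[0,0.01,0],[0,0,0],-1],[[0,0,0],[0,0,0],-1],[[0,0,0],[0,0,0],-1],[[0,0,0],[0,0,0],-1]]'
python3 - <<'E'
from h import *
o=ctrl.get_obs();p,d,a=shot("wrist");cv2.imwrite("pics/w6.png",p);np.savez("w6.npz",p=p,d=d,**a);print(o["tool_pos"],o["orientation"])
hsv=cv2.cvtColor(p,cv2.COLOR_BGR2HSV);red=((hsv[...,0]<6)|(hsv[...,0]>174))&(hsv[...,1]>150)&(hsv[...,2]>60)
n,l,s,c=cv2.connectedComponentsWithStats(red.astype(np.uint8));i=1+s[1:,4].argmax();print(s[i],c[i])
P=pts(d,a)[l==i];t=P[P[:,2]>np.median(P[:,2])-.004];print(np.median(P,0),t.min(0),t.max(0),cv2.minAreaRect((t[:,:2]*1000).astype(np.float32)))
E
```

```text
clock: 12.5
tool_pos: [0.6012, 0.2645, 0.144]
orientation: [180.0, -0.0, -86.5]
force: [0.1, -0.7, -0.6]
opening: -0.0001
gripper_force: 0.0
[0.6011763  0.26449146 0.14399055] [ 1.79967692e+02 -2.43323244e-02 -8.65374459e+01]
[ 298  145   49   53 2491] [322.05580088 170.36451224]
[0.60625397 0.21135239 0.06368383] [0.59095485 0.18504473 0.05980574] [0.62140753 0.22839243 0.30194983] ((606.572509765625, 206.39663696289062), (29.767078399658203, 42.61895751953125), 3.8427212238311768)
```

View pics/w6.png

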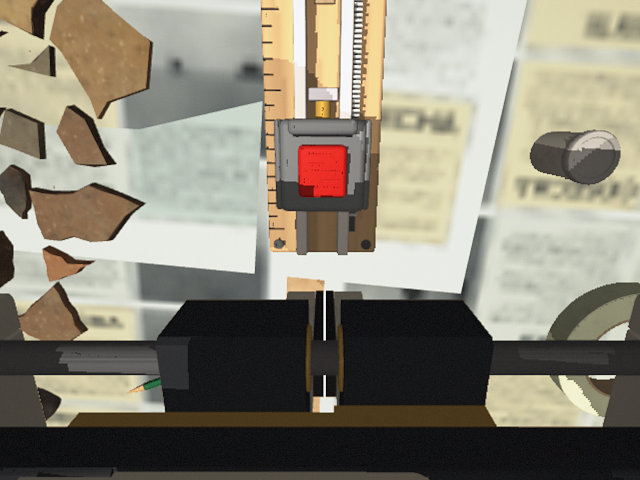

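The wrist view shows the red button at (322,170), the grey shoulder above it at row ~128, the jaw face at (322,94) with its brass spring, and the scraper end at (322,3). The can is well to the side at (575,155).

```bash
python3 - <<'E'
from h import *
a=np.load("w6.npz");P=pts(a["d"],a)
for v in(94,100,108,116,122,126,130,134,138,142,150,170,190,205): print(v,(P[v,322]*1000).round(0),"sides",[(u,*(P[v,u,[0,2]]*1000).round(0)) for u in(280,290,360,368)])
E
```

```text
94 [609. 166.  30.] sides [(280, np.float64(639.0), np.float64(12.0)), (290, np.float64(632.0), np.float64(12.0)), (360, np.float64(583.0), np.float64(14.0)), (368, np.float64(577.0), np.float64(11.0))]
100 [609. 169.  27.] sides [(280, np.float64(639.0), np.float64(11.0)), (290, np.float64(632.0), np.float64(10.0)), (360, np.float64(583.0), np.float64(23.0)), (368, np.float64(577.0), np.float64(12.0))]
108 [609. 174.  27.] sides [(280, np.float64(638.0), np.float64(12.0)), (290, np.float64(631.0), np.float64(11.0)), (360, np.float64(582.0), np.float64(11.0)), (368, np.float64(576.0), np.float64(12.0))]
116 [608. 179.  27.] sides [(280, np.float64(638.0), np.float64(11.0)), (290, np.float64(631.0), np.float64(12.0)), (360, np.float64(581.0), np.float64(12.0)), (368, np.float64(575.0), np.float64(9.0))]
122 [608. 184.  73.] sides [(280, np.float64(634.0), np.float64(51.0)), (290, np.float64(626.0), np.float64(73.0)), (360, np.float64(585.0), np.float64(53.0)), (368, np.float64(579.0), np.float64(49.0))]
126 [608. 186.  75.] sides [(280, np.float64(633.0), np.float64(54.0)), (290, np.f
[... 1053 characters left out ...]
 (360, np.float64(583.0), np.float64(55.0)), (368, np.float64(578.0), np.float64(47.0))]
170 [606. 211.  63.] sides [(280, np.float64(633.0), np.float64(48.0)), (290, np.float64(626.0), np.float64(55.0)), (360, np.float64(582.0), np.float64(56.0)), (368, np.float64(576.0), np.float64(46.0))]
190 [606. 223.  64.] sides [(280, np.float64(633.0), np.float64(48.0)), (290, np.float64(626.0), np.float64(55.0)), (360, np.float64(581.0), np.float64(55.0)), (368, np.float64(575.0), np.float64(47.0))]
205 [605. 234.  57.] sides [(280, np.float64(633.0), np.float64(48.0)), (290, np.float64(626.0), np.float64(56.0)), (360, np.float64(580.0), np.float64(54.0)), (368, np.float64(574.0), np.float64(46.0))]
```

```bash
python3 -m crank '[[[0.0055,-0.03,-0.02],[0,0,0],-1],[[0,-0.031,-0.02],[0,0,0],-1],[[0,0,-0.02],[0,0,0],-1],[[0,0,0],[0,0,0],-1],[[0,0,0],[0,0,0],-1],[[0,0,0],[0,0,0],-1]]'
```

```text
clock: 13.15
tool_pos: [0.6077, 0.2049, 0.0856]
orientation: [-179.9, 0.0, -86.5]
force: [1.0, -0.1, 1.4]
opening: 0.0002
gripper_force: 0.0
```

```bash
python3 -m crank '[[[-0.001,-0.001,-0.012],[0,0,0],-1],[[0,0,-0.006],[0,0,0],-1],[[0,0,-0.003],[0,0,0],-1],[[0,0,0],[0,0,0],-1]]'; python3 -m crank '[[[0,0,-0.002],[0,0,0],-1],[[0,0,-0.0015],[0,0,0],-1],[[0,0,0],[0,0,0],-1],[[0,0,0],[0,0,0],-1]]'
```

```text
clock: 13.55
tool_pos: [0.6053, 0.2036, 0.0628]
orientation: [179.9, -0.0, -86.5]
force: [-1.7, 0.4, 3.3]
opening: 0.0008
gripper_force: 1.6
clock: 13.95
tool_pos: [0.6057, 0.2035, 0.0599]
orientation: [180.0, 0.0, -86.5]
force: [-4.7, 0.1, 6.1]
opening: 0.0001
gripper_force: 2.4
```

```bash
python3 -m crank '[[[-0.001,0,-0.0005],[0,0,0],-1],[[0,-0.004,0],[0,0,0],-1],[[0.0005,-0.005,0],[0,0,0],-1],[[0.0005,-0.006,0],[0,0,0],-1],[[0,0,0],[0,0,0],-1],[[0,0,0],[0,0,0],-1]]'
cat > jaw.py <<'E'
from h import *
import sys
o=ctrl.get_obs();p,d,a=shot("wrist");np.savez("j.npz",p=p,d=d,**a);cv2.imwrite(sys.argv[1],p);P=pts(d,a);y0=o["tool_pos"][1]
print(o["tool_pos"].round(4),o["force"].round(1))
# profile along trough centreline: height vs y
xc=.616-.0538*(P[...,1]-.027)
m=(abs(P[...,0]-xc)<.003)&(P[...,1]<y0-.005)&(P[...,1]>-.13)&(P[...,2]<.09)
v,u=np.nonzero(m);q=P[m];Y=((q[:,1]-y0)*1000).round().astype(int)
print([(k,int(np.median(q[Y==k,2])*1000)) for k in range(-70,-5) if (Y==k).any()])
E
python3 jaw.py pics/j1.png
```

```text
clock: 14.55
tool_pos: [0.6064, 0.1878, 0.0596]
orientation: [-179.9, -0.0, -86.5]
force: [0.6, -0.6, 4.7]
opening: 0.0003
gripper_force: 2.5
[0.6064 0.1878 0.0596] [ 0.6 -0.6  4.7]
[(-70, 11), (-69, 11), (-68, 11), (-67, 11), (-66, 11), (-65, 11), (-64, 11), (-63, 11), (-62, 11), (-61, 11), (-60, 11), (-59, 11), (-58, 11), (-57, 11), (-56, 11), (-55, 11), (-54, 11), (-53, 11), (-52, 11), (-51, 11), (-50, 11), (-49, 11), (-48, 11), (-47, 11), (-46, 11), (-45, 11), (-44, 11), (-43, 12), (-42, 22), (-41, 30), (-40, 30), (-39, 30), (-38, 30), (-37, 30), (-36, 30), (-35, 30), (-34, 27), (-33, 26), (-32, 26), (-31, 26), (-30, 26), (-29, 26), (-28, 26), (-27, 26), (-26, 26), (-25, 26), (-24, 26), (-23, 48), (-22, 53), (-21, 72), (-20, 73), (-19, 73), (-18, 73), (-17, 73), (-16, 73), (-15, 73), (-14, 72), (-13, 71), (-12, 70), (-10, 79), (-9, 79), (-6, 58)]
```

```bash
python3 -m crank '[[[0.0003,-0.006,0],[0,0,0],-1],[[0.0003,-0.006,0],[0,0,0],-1],[[0.0003,-0.006,0],[0,0,0],-1],[[0.0004,-0.006,0],[0,0,0],-1],[[0.0003,-0.006,0],[0,0,0],-1],[[0.0003,-0.006,0],[0,0,0],-1],[[0.0003,-0.006,0],[0,0,0],-1],[[0.0003,-0.006,0],[0,0,0],-1],[[0.0003,-0.005,0],[0,0,0],-1],[[0,0,0],[0,0,0],-1],[[0,0,0],[0,0,0],-1]]'
python3 jaw.py pics/j2.png
python3 - <<'E'
from h import *
a=np.load("j.npz");P=pts(a["d"],a);xc=.616-.0538*(P[...,1]-.027)
m=(abs(P[...,0]-xc)<.003)&(P[...,1]<.0)&(P[...,1]>-.15)
q=P[m];Y=(q[:,1]*1000).round().astype(int)
print([(k,int(np.median(q[Y==k,2])*1000)) for k in range(-120,-40) if (Y==k).any()])
E
```

```text
clock: 15.7
tool_pos: [0.6093, 0.1348, 0.0596]
orientation: [-179.9, -0.0, -86.5]
force: [0.8, -0.4, 4.6]
opening: 0.0002
gripper_force: 2.5
[0.6093 0.1348 0.0596] [ 0.8 -0.4  4.6]
[(-70, 18), (-69, 18), (-68, 18), (-67, 18), (-66, 17), (-65, 17), (-64, 17), (-63, 17), (-62, 17), (-61, 16), (-60, 17), (-59, 16), (-58, 16), (-57, 16), (-56, 16), (-55, 16), (-54, 16), (-53, 16), (-52, 16), (-51, 15), (-50, 15), (-49, 15), (-48, 15), (-47, 15), (-46, 15), (-45, 14), (-44, 14), (-43, 14), (-42, 24), (-41, 30), (-40, 30), (-39, 30), (-38, 29), (-37, 29), (-36, 30), (-35, 29), (-34, 27), (-33, 26), (-32, 27), (-31, 26), (-30, 26), (-29, 26), (-28, 27), (-27, 27), (-26, 27), (-25, 26), (-24, 26), (-23, 47), (-22, 53), (-21, 72), (-20, 73), (-19, 73), (-18, 73), (-17, 73), (-16, 73), (-15, 73), (-14, 72), (-13, 71), (-12, 70), (-11, 87), (-10, 80), (-9, 78), (-6, 58)]
[]
```

```bash
python3 - <<'E'
from h import *
for f in("j.npz","w6.npz","w4.npz","w3.npz"):
    a=np.load(f);P=pts(a["d"],a);xc=.616-.0538*(P[...,1]-.027)
    if f=="w3.npz": xc=.459-.04*(P[...,1]+.002)
    m=(abs(P[...,0]-xc)<.004)&(P[...,1]<.13)&(P[...,1]>-.15)
    q=P[m];Y=(q[:,1]*250).round().astype(int)
    print(f,[(k*4,round(float(np.median(q[Y==k,2])*1000),1)) for k in range(-38,33) if (Y==k).any()])
E
```

```text
j.npz [(0, 19.9), (4, 20.4), (8, 20.4), (12, 20.3), (16, 20.4), (20, 20.4), (24, 20.1), (28, 20.3), (32, 20.3), (36, 20.3), (40, 20.3), (44, 20.2), (48, 20.1), (52, 19.9), (56, 217.5), (60, 18.9), (64, 18.4), (68, 17.9), (72, 17.4), (76, 16.8), (80, 16.3), (84, 15.8), (88, 15.3), (92, 21.7), (96, 30.7), (100, 140.2), (104, 141.7), (108, 162.6), (112, 151.0), (116, 73.7), (120, 73.3), (124, 86.4), (128, 84.0)]
w6.npz [(108, 13.5), (112, 11.7), (116, 11.5), (120, 11.7), (124, 11.8), (128, 11.6)]
w4.npz [(-116, 11.3), (-112, 11.8), (-108, 11.8), (-100, 48.1), (-96, 48.1), (-92, 48.2), (-88, 38.7), (-84, 11.9), (-80, 11.7), (-76, 11.7), (-72, 11.8), (-68, 11.7), (-64, 11.7), (-60, 11.7), (-56, 11.7), (-52, 239.2), (-48, 87.0), (-44, 87.0), (-40, 87.0), (-36, 87.1), (-32, 87.1), (-28, 87.0), (-24, 87.0), (-20, 87.0), (-16, 86.9), (-12, 87.0), (-8, 87.0), (-4, 162.7), (0, 184.2), (4, 175.5), (8, 86.9), (12, 87.0), (16, 86.9), (20, 86.8), (24, 86.8), (28, 86.9), (32, 86.9), (36, 87.0), (40, 86.6), (56, 87.0), (60, 86.9), (64, 86.7), (68, 86.6), (72, 86.1), (76, 85.6), (80, 85.1)]
w3.npz [(-148, 0.5), (-144, 0.5), (-140, 0.5), (-136, 0.5), (-132, 0.2), (-128, 0.1), (-124, -0.1), (-120, 0.1), (-116, 0.2), (-112, -0.0), (-108, 0.2), (-104, -0.3), (-100, -14.1), (-96, -0.9), (-92, -0.2), (-88, -0.1), (-84, 291.5), (-80, 7.9), (-76, 8.4), (-72, 8.5), (-68, 8.4), (-64, 8.5), (-60, 8.4), (-56, 8.3), (-52, 8.4), (-48, 8.3), (-44, 8.3), (-40, 8.5), (-36, 214.7), (-32, 217.2), (-28, 236.3), (-24, 8.9), (-20, 8.5), (-16, 8.5), (-12, 8.1), (-8, 8.2), (-4, 8.4), (0, 8.3), (4, 8.3), (8, 8.3), (12, 8.2), (16, 8.3), (20, 8.5), (24, 8.4), (28, 8.1), (32, 8.1), (36, 8.2), (40, 8.0), (44, 7.7), (48, 7.1), (52, 6.5), (56, 6.0), (60, 5.4), (64, 5.0), (68, 4.4), (72, 3.7), (76, 3.3), (80, 2.7), (84, 0.8), (88, 0.4), (92, 0.2), (124, 1.5), (128, 0.6)]
```

```bash
cat > gap.py <<'E'
from h import *
o=ctrl.get_obs();y0=o["tool_pos"][1];F=[];S=[]
for _ in range(2):
    p,d,a=shot("wrist");P=pts(d,a);xc=.616-.0538*(P[...,1]-.027);b=abs(P[...,0]-xc)<.005
    j=P[b&(P[...,2]>.0275)&(P[...,2]<.032)&(P[...,1]<y0-.02)&(P[...,1]>y0-.06)]
    s=P[b&(P[...,2]>.0715)&(P[...,2]<.0755)&(P[...,1]<y0-.0)&(P[...,1]>y0-.06)]
    F.append(np.percentile(j[:,1],[3,97]));S.append(np.percentile(s[:,1],3))
F=np.mean(F,0);S=np.mean(S);print("tcp",o["tool_pos"].round(4),"F",o["force"].round(1),"jaw front/back",(F*1000).round(1),"shoulder",round(S*1000,1),"front-shoulder",round((S-F[0])*1000,1))
E
python3 gap.py; python3 -m crank '[[[0.0003,-0.005,0],[0,0,0],-1],[[0.0003,-0.004,0],[0,0,0],-1],[[0.0001,-0.003,0],[0,0,0],-1],[[0,0,0],[0,0,0],-1],[[0,0,0],[0,0,0],-1]]'; python3 gap.py
```

```text
tcp [0.6093 0.1349 0.0596] F [ 1.3 -1.8  5.1] jaw front/back [ 92.6 112.7] shoulder 112.9 front-shoulder 20.2
clock: 16.35
tool_pos: [0.6099, 0.1229, 0.0596]
orientation: [-179.9, -0.0, -86.5]
force: [0.4, -0.9, 5.4]
opening: 0.0004
gripper_force: 2.5
tcp [0.6099 0.1229 0.0596] F [ 0.4 -0.9  5.4] jaw front/back [ 80.6 100.7] shoulder 100.8 front-shoulder 20.2
```

```bash
python3 -m crank '[[[0.0002,-0.003,0],[0,0,0],-1],[[0.0001,-0.002,0],[0,0,0],-1],[[0,0,0],[0,0,0],-1],[[0,0,0],[0,0,0],-1]]'; python3 gap.py
```

```text
clock: 16.85
tool_pos: [0.6102, 0.118, 0.0595]
orientation: [-179.9, -0.0, -86.5]
force: [0.9, -1.5, 4.6]
opening: 0.0002
gripper_force: 2.5
tcp [0.6102 0.118  0.0595] F [ 0.9 -1.5  4.6] jaw front/back [75.7 95.8] shoulder 95.8 front-shoulder 20.1
```

```bash
python3 -m crank '[[[0.0001,-0.002,0],[0,0,0],-1],[[0,0,0],[0,0,0],-1],[[0,0,0],[0,0,0],-1]]'; python3 gap.py
```

```text
clock: 17.25
tool_pos: [0.6103, 0.1162, 0.0596]
orientation: [-179.9, 0.0, -86.5]
force: [0.4, 1.1, 5.6]
opening: 0.0005
gripper_force: 2.5
tcp [0.6103 0.1162 0.0596] F [0.4 1.1 5.6] jaw front/back [74.7 94.1] shoulder 94.2 front-shoulder 19.5
```

```bash
python3 -m crank '[[[0.0001,-0.002,0],[0,0,0],-1],[[0.0001,-0.002,0],[0,0,0],-1],[[0,0,0],[0,0,0],-1],[[0,0,0],[0,0,0],-1]]'; python3 gap.py
```

```text
clock: 17.75
tool_pos: [0.6105, 0.1126, 0.0595]
orientation: [-179.9, 0.0, -86.5]
force: [-0.9, 1.9, 5.0]
opening: 0.0003
gripper_force: 2.5
tcp [0.6105 0.1126 0.0595] F [-0.9  1.9  5. ] jaw front/back [74.6 90.7] shoulder 90.8 front-shoulder 16.2
```

Compression is about 4 mm. I'm going 2.7 mm further, just past the next tooth.

```bash
python3 -m crank '[[[0.0001,-0.002,0],[0,0,0],-1],[[0,-0.001,0],[0,0,0],-1],[[0,0,0],[0,0,0],-1],[[0,0,0],[0,0,0],-1]]'; python3 gap.py
```

```text
clock: 18.25
tool_pos: [0.6107, 0.1098, 0.0595]
orientation: [-179.9, 0.0, -86.5]
force: [1.3, 4.3, 4.5]
opening: 0.0002
gripper_force: 2.9
tcp [0.6107 0.1098 0.0595] F [1.3 4.3 4.5] jaw front/back [74.6 89.6] shoulder 89.9 front-shoulder 15.3
```

```bash
python3 -m crank '[[[0.0001,-0.0015,0],[0,0,0],-1],[[0,0,0],[0,0,0],-1],[[0,0,0],[0,0,0],-1]]'; python3 gap.py
```

```text
clock: 18.65
tool_pos: [0.6108, 0.1083, 0.0595]
orientation: [-179.9, 0.0, -86.5]
force: [1.5, 4.3, 4.8]
opening: 0.0005
gripper_force: 3.0
tcp [0.6108 0.1083 0.0595] F [1.5 4.3 4.8] jaw front/back [74.6 88.1] shoulder 88.5 front-shoulder 13.9
```

```bash
python3 -m crank '[[[0,-0.0006,0],[0,0,0],-1],[[0,0,0],[0,0,0],-1],[[0,0,0],[0,0,0],-1]]'; python3 gap.py; python3 -m crank '[[[0,0,0.003],[0,0,0],-1],[[0,0,0.003],[0,0,0],-1],[[0,0.001,0.003],[0,0,0],-1],[[0,0.002,0.005],[0,0,0],-1],[[0,0,0.01],[0,0,0],-1],[[0,0,0],[0,0,0],-1],[[0,0,0],[0,0,0],-1]]';python3 gap.py
```

```text
clock: 19.05
tool_pos: [0.6108, 0.1078, 0.0595]
orientation: [-179.9, 0.0, -86.5]
force: [1.3, 4.8, 4.6]
opening: 0.0004
gripper_force: 3.1
tcp [0.6108 0.1078 0.0595] F [1.3 4.8 4.6] jaw front/back [74.5 87.7] shoulder 88.0 front-shoulder 13.5
clock: 19.85
tool_pos: [0.6102, 0.1101, 0.0837]
orientation: [-180.0, 0.0, -86.5]
force: [0.6, 0.1, 0.4]
opening: 0.0001
gripper_force: 0.0
tcp [0.6102 0.1101 0.0837] F [0.6 0.1 0.4] jaw front/back [74.6 89.7] shoulder 89.9 front-shoulder 15.3
```

```bash
python3 -m crank '[[[0,0.02,0.04],[0,0,0],-1],[[0,0.02,0.03],[0,0,0],-1],[[0,0,0],[0,0,0],-1],[[0,0,0],[0,0,0],-1],[[0,0,0],[0,0,0],-1]]'
python3 - <<'E'
from h import *
o=ctrl.get_obs();p,d,a=shot("wrist");P=pts(d,a);xc=.616-.0538*(P[...,1]-.027);print(o["tool_pos"],o["force"])
m=(abs(P[...,0]-xc)<.003)&(P[...,1]<.13)&(P[...,1]>-.12);q=P[m];Y=(q[:,1]*500).round().astype(int)
print([(k*2,round(float(np.median(q[Y==k,2])*1000),1)) for k in range(-55,60) if (Y==k).any()])
E
python3 gap.py
```

```text
clock: 20.45
tool_pos: [0.6093, 0.1498, 0.1522]
orientation: [179.9, -0.0, -86.5]
force: [0.8, 0.3, 0.1]
opening: 0.0004
gripper_force: 0.0
[0.60931834 0.14980846 0.152158  ] [0.84267239 0.26902141 0.08939783]
[(-8, 20.0), (-6, 20.4), (-4, 20.3), (-2, 20.2), (0, 20.4), (2, 20.1), (4, 20.2), (6, 20.5), (8, 20.0), (10, 20.3), (12, 20.4), (14, 20.2), (16, 20.3), (18, 20.2), (20, 19.9), (22, 20.2), (24, 20.0), (26, 20.4), (28, 20.0), (30, 20.3), (32, 20.5), (34, 20.0), (36, 19.8), (38, 19.4), (40, 19.4), (42, 19.0), (44, 18.5), (46, 18.4), (48, 17.9), (50, 18.0), (52, 17.9), (54, 17.4), (56, 17.0), (58, 17.2), (60, 16.8), (62, 16.4), (64, 15.9), (66, 15.9), (68, 15.6), (70, 310.1), (72, 14.9), (74, 15.0), (76, 29.9), (78, 30.1), (80, 30.3), (82, 29.6), (84, 26.9), (86, 26.5), (88, 26.9), (90, 61.1), (92, 73.5), (94, 73.6), (96, 73.5), (98, 72.1), (100, 71.0), (102, 55.6), (104, 56.3), (106, 62.8), (108, 63.6), (110, 64.2), (112, 63.9), (114, 230.4), (116, 233.7), (118, 233.1)]
tcp [0.6093 0.1497 0.152 ] F [-0.4 -0.2 -0.4] jaw front/back [89.7 89.9] shoulder 90.2 front-shoulder 0.6
```

```bash
python3 -c "
from plant import close_job
print(close_job())"
```

```text
the job is handed in; nothing more can be done
None
```

The job is handed in at about 20 s on the robot's clock: the scraper is pinched flat in the trough against the stop, the button is up with the slide locked, the sprung face is pressed in about 5 of 12 mm (just under half-way; the next catch tooth would have given about 8 mm), and nothing else was touched, though I took no last picture of the other things.

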